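# Hold the window-clamp flap at its balance point

## Task

On the wire-bonding work holder, take the hinged clamp flap by its crossbar, swing it gently up off its rests to the point where it balances over its hinge with its trim weight, so that it would fall neither forward nor back, without letting it drop or tip over to the far side. Finish while still gripping the crossbar and holding the flap still at that point; do not let go. Leave the loose things around it where they stand.

Things in the scene. Friction and masses are not known exactly. Their poses are not given: they have to be found in the camera images.
- hinge (a point): Middle of the flap's hinge line, between the two pillars (72 mm high) of the aluminium work holder, 60 mm above the table. The holder is screwed down: base 150 x 124 x 10 mm, low dark heater block with a lead strip, two rest pins. Axes of the holder: y along the hinge line, z up, -x from the hinge to where the flap lies at the start (roughly towards the robot; place and yaw vary)
- clamp_flap (a joint): Flap angle, rad: 0 = lying level on its rests on the -x side of the hinge; grows as the crossbar swings up; 1.571 = frame straight up; 2.2 = at the far stop. Almost free of friction (0.003 N m): it falls by its weight from anywhere but the balance point. Steel frame 90 x 108 x 7 mm, 0.11 kg, carrying a crossbar and a trim weight
- crossbar (a point): Middle of the flap's crossbar: round steel bar, 10 mm diameter, parallel to the hinge line and 158 mm from it (60 mm above the table when the flap lies). 72 mm clear between its two 8 mm side rods, 50 mm from the bar's middle to the frame. Can be pinched from above, one finger on the hinge side, one on the outer side; it turns in the grip as the flap swings
- weight_rim (a point): Rim point, nearest the crossbar, of the trim weight (grooved dark drum 40 mm across, 20 mm thick, 0.4 kg, fixed on an 82 mm stud square to the frame). It lies 95 mm from the hinge along the frame and 22 to 62 mm (varies) off the frame's plane, on top when lying. The flap's balance: this point straight above the hinge line (to 1 degree), 13 to 34 degrees before the frame is upright
- gauge: Bystander, loose: dial gauge lying on the table, 91 x 62 x 17 mm, beyond the left side of the work holder; leave it
- setup_block: Bystander, loose: steel setting block with a pin, 28 x 40 x 32 mm, on the table right of the work holder; leave it
- clip_box: Bystander, loose: small box with clear lid, 44 x 70 x 30 mm, on the table near right; leave it
- jar_swab: Bystander, loose: white jar 60 mm in diameter, 75 mm high, on the table at the right; leave it

How it is judged:
At the end, for the whole second after the job is handed in: The trim weight's rim point stands above the hinge line within 7 mm (about 4 degrees of the balance), the flap is still (under 0.05 rad/s) and the fingers still grip its crossbar (over 2 N) (x of weight_rim in the frame of hinge between -0.007 and 0.007 m and velocity of joint clamp_flap between -0.05 and 0.05 rad/s and contact force between the fingers and clamp_flap above 2 N); the arm keeps its last pose, push and grip.
It fails at once if the flap is tipped over to the far side (past 1.9 rad) (value of joint clamp_flap above 1.9 rad).
It fails at once if the flap is dropped or flung (faster than 3 rad/s) (velocity of joint clamp_flap above 3 rad/s or velocity of joint clamp_flap below -3 rad/s).
It fails at once if a loose bystander is moved by more than 20 mm (distance of any of gauge, setup_block, clip_box, jar_swab from where it was at the start of the episode above 0.02 m).
It also fails if it takes over 32 s, if anything falls off the work surface, if the arm or the gripper's body presses on something with over 40 N, if the wrist force passes 120 N, or if a joint passes its speed limit or range.

## Robot

A 6-joint arm with a two-finger parallel gripper is mounted at the origin on the work surface; the furniture and walls round the work are solid. World frame = base frame: x ahead of the robot, y to its left, z up, the work surface at z = 0. Lengths are in m, angles in rad, forces in N, time in s.
With the tool pointing down it reaches from about 0.225 to 0.725 m from the base axis. Payload 3.1 kg.
Tool frame: the origin (TCP) lies midway between the tips of the shut fingers; the grasp point (between the pads) lies grasp_offset behind it (grasp_offset is the distance from the TCP to the grasp point, in m); z points along the fingers, y is the direction in which the jaws open and shut (so a half turn about z gives the same grasp; the last joint's range is limited). The gripper opens to 85 mm and grips with 20 to 120 N. Pads are 22 mm wide; open, the fingers measure 114 mm over their backs; the gripper's body (76 mm by 85 mm) begins 54 mm behind the grasp point. The pads swing forward as they close: fully open they stand 13 mm farther back than shut.
Start: joints at [-1.357, 0.048, 0.099, 1.622, 0, 1.443], TCP at [0.176, -0.495, 0.231] pointing down, gripper open.
Joint ranges: [-2.91, 2.91], [-0.99, 1.94], [-1.21, 1.42], [-2.12, 2.29], [-1.49, 1.47], [-3.14, 3.14]. Speed limits (rad/s): [2.79, 2.79, 3.14, 3.14, 3.14, 3.14].

## Interface

Orientations are given as a unit quaternion [x, y, z, w].
In Python, from cell import * gives the robot as it stands. The module is installed in compiled form; this text tells all that it offers.
- The arm moves only by the tool apply_moves, never from a script. Its argument "plan" is a list of rows, each an object with "grip": the closure, from 0 (fully open) to 1 (shut); "travel": the shift along the tool's x, y, z in mm, a list of three; "rotation": the turn, a rotation vector about the tool's x, y, z in rad, a list of three. In form: [{"grip": grip, "travel": [tx, ty, tz], "rotation": [rx, ry, rz]}, ...]. A call has 1 to 20 rows; each row is the pose to reach, as a shift and turn from the pose commanded when the call began, along the tool's axes at that moment; what a row does not reach only later rows make up. A row lasts 1/8 s, in which the tool goes at most 62.5 mm and 10.7 degrees, less where a joint would pass 70% of its speed; a pose out of reach is approached as far as the arm can. A call with a gripper value outside its range is refused whole. The fingers move at their own pace and stop on an object; "squeeze" is the grip in N (left out, the last holds). Time passes only in rows, so rows that repeat a pose let the fingers close. It gives the time, the measured TCP pose, the force and the opening at its end, in the units of the state.
- sense(): the state, without advancing time (a new reading comes with each control period).
- get_image(name): name is "scene" or "top" or "wrist"; returns the picture (400x640x3 uint8, blue, green, red); there is no depth.
- get_calibration(name): a dict with "intrinsics" (3x3 intrinsics, pixels), "position" and "orientation" of the camera in the world; the wrist camera has in their place "mount" (4x4, takes a point from camera to tool coordinates, whose origin is the TCP and whose axes are the flange's). Camera axes: x right, y up, looking along -z (the intrinsics and any distortion apply to the point x, -y, -z); pixel columns grow to the right and rows downward; lengths in m; the calibration is good to about 2 mm. A picture is of the moment at which its call begins: read the wrist's pose just before it. get_calibration takes no time and is no camera call.
- close_job(): hands the job in, once; it reports no verdict.
Trained networks look in the newest picture that a camera, given by its name, has taken for a name from the list of things; names that differ only in an ending like _2 or _b are one class to them, and where a whole thing is asked for, a point or a joint stands for the part that bears it (a point fixed in the world has none). Each returns a list of dicts, best first, with "conf" (0 to 1); they miss things now and then, are a little off and sometimes report something else, mostly with a low value. They report only what shows in the picture. A call takes as long as a camera call.
- find_in(thing, camera): "bbox" ([left, top, right, bottom] in pixels, round what is visible of it).
The state is a dict: "time": time; "joint_pos": joint angles; "qd": joint speeds; "tau": joint torques, N m; "position": TCP position; "tool_rot": TCP orientation; "contact_force": force on the tool from outside, world axes, zero at the start; "moment": the same for the moment, N m; "width": finger opening in m.
Only numpy, scipy, OpenCV 4.12 (cv2) and the standard library are available. Lean on these libraries where they do the work, as an engineer would, in place of code of your own. Each camera call takes 0.05 s, during which the arm holds its last target. There are 200 camera calls.

## Working session

There is one attempt and no reset: what is moved stays moved. The work goes in short steps, Python scripts to look and compute and a tool call to move; the robot and the scene stay as the last step left them, time stands still between calls to the robot, and variables do not carry over. Pictures are saved under pics/ and viewed, about 8 in all and at most 12, crops included, and the job is handed in when it is done.

Besides the shell and the picture viewer there is one more tool, called after "Call:" by a JSON object that holds its "api" and its "payload", one argument or row to a line. apply_moves: Moves the arm, as the interface text tells. Its arguments: {"type":"object","properties":{"plan":{"type":"array"},"squeeze":{"type":"number"}},"required":["plan"]}

```bash
mkdir -p pics
cat > h.py <<'E'
from cell import *
import numpy as np, cv2
from scipy.spatial.transform import Rotation as R
def cam(name):
    c=get_calibration(name); K=np.array(c["intrinsics"])
    if "mount" in c:
        s=sense(); T=np.eye(4); T[:3,:3]=R.from_quat(s["tool_rot"]).as_matrix(); T[:3,3]=s["position"]
        M=T@np.array(c["mount"])
    else:
        o=np.array(c["orientation"]); M=np.eye(4)
        M[:3,:3]=R.from_quat(o).as_matrix() if o.size==4 else o
        M[:3,3]=c["position"]
    return K,M
def proj(cm,P):
    K,M=cm; p=(np.atleast_2d(P)-M[:3,3])@M[:3,:3]; p=p*[1,-1,-1]; q=p@K.T
    return q[:,:2]/q[:,2:]
def ray(cm,uv):
    K,M=cm; d=np.linalg.inv(K)@[uv[0],uv[1],1]; return M[:3,3], M[:3,:3]@(d*[1,-1,-1])
def atz(cm,uv,z):
    o,d=ray(cm,uv); return o+d*(z-o[2])/d[2]
E
python3 - <<'E'
from h import *
s=sense(); print(s)
for n in ("scene","top"):
    im=get_image(n); cv2.imwrite(f"pics/{n}0.png",im); print(n,get_calibration(n))
    for t in ("hinge","clamp_flap","crossbar","weight_rim","gauge","setup_block","clip_box","jar_swab"):
        print(t,[(np.round(d["bbox"]).tolist(),round(d["conf"],2)) for d in find_in(t,n)[:2]])
print(get_calibration("wrist"))
E
```

```text
{'time': 0.0, 'joint_pos': array([-1.35680860e+00,  4.87331809e-02,  9.75448597e-02,  1.62199116e+00,
       -2.04726892e-05,  1.44299064e+00]), 'qd': array([ 2.92305505e-04, -7.49421357e-05,  5.41819796e-04, -2.11352303e-04,
        6.97878911e-04, -1.42459454e-03]), 'tau': array([ 2.80603335e-04, -3.38781631e+01,  3.20015216e+01,  2.02758727e-02,
       -1.16737592e-04, -4.50782323e-06]), 'position': array([ 0.17581306, -0.49402126,  0.23009974]), 'tool_rot': array([ 9.85431962e-01,  1.70065951e-01, -6.15572824e-05, -1.19003141e-03]), 'contact_force': array([-0.10739441, -0.5755689 ,  0.98225338]), 'moment': array([-0.01403196, -0.01927802,  0.01057391]), 'width': 0.08543505526097983}
scene {'intrinsics': array([[455.0000738 ,   0.        , 325.12944652],
       [  0.        , 455.0000738 , 201.07344886],
       [  0.        ,   0.        ,   1.        ]]), 'position': array([0.32561123, 0.81785203, 0.61779641]), 'orientation': array([-0.02824554,  0.51196426,  0.85561158, -0.07087743])}
hinge [([266.0, 177.0, 350.0, 237.0], 0.84), ([362.0, 191.0, 382.0, 214.0], 0.51)]
clamp_flap [
[... 773 characters left out ...]
], 0.44)]
weight_rim [([334.0, 165.0, 350.0, 182.0], 0.57)]
gauge [([206.0, 138.0, 238.0, 165.0], 0.94)]
setup_block []
clip_box [([379.0, 233.0, 410.0, 254.0], 0.89)]
jar_swab []
{'intrinsics': array([[335.34179895,   0.        , 325.38728192],
       [  0.        , 335.34179895, 202.08906618],
       [  0.        ,   0.        ,   1.        ]]), 'mount': array([[ 8.96597534e-04,  9.46790910e-01,  3.21848052e-01,
         8.27271307e-02],
       [ 9.99997664e-01, -2.15932391e-04, -2.15055710e-03,
        -3.68017202e-04],
       [-1.96663050e-03,  3.21849229e-01, -9.46788892e-01,
        -1.42417835e-01],
       [ 0.00000000e+00,  0.00000000e+00,  0.00000000e+00,
         1.00000000e+00]])}
```

Run:
```python
from h import *
a=cv2.imread("pics/top0.png")[100:280,190:450]; b=cv2.imread("pics/scene0.png")[140:310,220:410]
a=cv2.resize(a,None,fx=3,fy=3,interpolation=cv2.INTER_CUBIC); b=cv2.resize(b,None,fx=3.5,fy=3.5,interpolation=cv2.INTER_CUBIC)
cv2.imwrite("pics/a.png",a);cv2.imwrite("pics/b.png",b)
```

```text
(no output)
```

View pics/a.png

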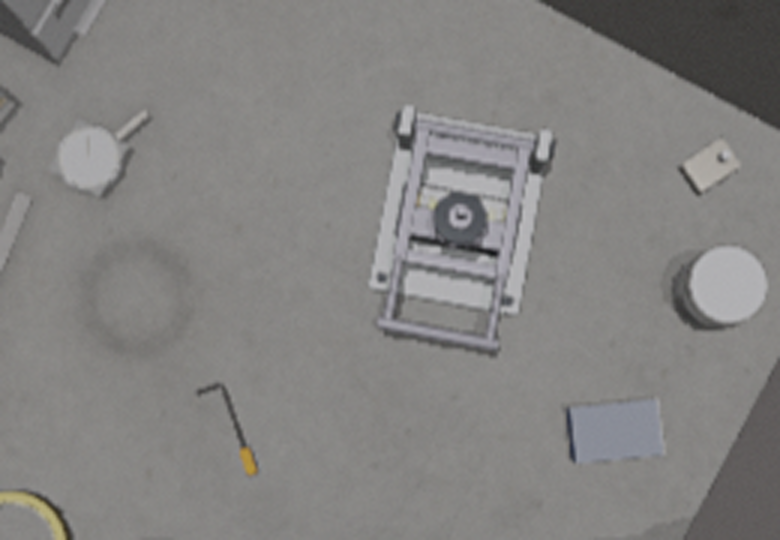

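View pics/b.png

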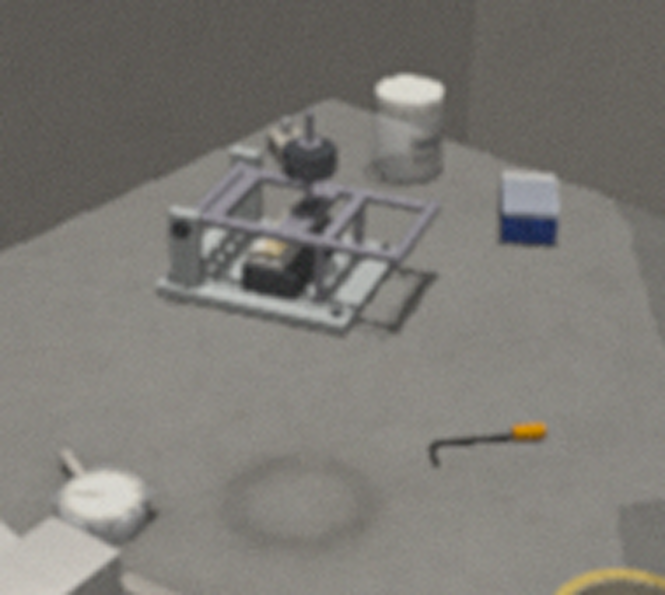

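Top view: the crossbar ends are at about px (318,208) and (355,216). The pillars are at about (326,138) and (372,145), the weight at about (343,172), and the clip box at (395,243). Scene view: the drum stands on its stud above the frame, at about px (308,185).

Run:
```python
from h import *
c=cam("top"); f=lambda u,v,z: atz(c,(190+u/3,100+v/3),z)
A,B=f(383,324,.06),f(497,348,.06); print("bar",A,B,np.linalg.norm(A-B))
H1,H2=f(415,116,.06),f(540,140,.06); print("hinge",H1,H2)
bar=(A+B)/2; yb=(A-B)/np.linalg.norm(A-B); yaw=np.arctan2(-yb[0],yb[1]); print("mid",bar,"yaw",yaw)
H=(H1+H2)/2; print("H",H,H-bar,np.linalg.norm((H-bar)[:2]))
print(proj(c,[bar+[.158*np.cos(yaw),.158*np.sin(yaw),0]]))
s=sense();r=R.from_quat(s["tool_rot"]).as_matrix();print(r)
```

```text
bar [ 0.43944489 -0.14788392  0.06      ] [ 0.41960618 -0.23525315  0.06      ] 0.08959328060859165
hinge [ 0.60253181 -0.17523901  0.06      ] [ 0.58186046 -0.27260568  0.06      ]
mid [ 0.42952553 -0.19156854  0.06      ] yaw -0.22328137083224409
H [ 0.59219613 -0.22392235  0.06      ] [ 0.1626706  -0.03235381  0.        ] 0.16585684179276436
[[350.34413717 146.23880111]]
[[ 9.42148739e-01  3.35195097e-01 -9.51892834e-07]
 [ 3.35195096e-01 -9.42148738e-01 -5.76857550e-05]
 [-2.02328069e-05  5.40294915e-05 -9.99999998e-01]]
```

Call:
{"api": "apply_moves", "payload": {
  "plan": [
    {"grip": 0.2, "travel": [60, -35, 0], "rotation": [0, 0, -0.15]},
    {"grip": 0.5, "travel": [120, -70, 0], "rotation": [0, 0, -0.32]},
    {"grip": 0.5, "travel": [180, -106, 0], "rotation": [0, 0, -0.5]},
    {"grip": 0.5, "travel": [240, -140, 5], "rotation": [0, 0, -0.67]},
    {"grip": 0.5, "travel": [290, -170, 10], "rotation": [0, 0, -0.84]},
    {"grip": 0.5, "travel": [325, -190, 15], "rotation": [0, 0, -0.95]},
    {"grip": 0.5, "travel": [340, -200, 20], "rotation": [0, 0, -1.005]},
    {"grip": 0.5, "travel": [340, -200, 20], "rotation": [0, 0, -1.005]},
    {"grip": 0.5, "travel": [340, -200, 20], "rotation": [0, 0, -1.005]}
  ],
  "squeeze": 35
}}

```text
time: 2.02
position: [0.429, -0.1927, 0.2115]
tool_rot: [0.782, 0.623, -0.0, 0.0]
contact_force: [0.7, 0.4, 0.7]
width: 0.0421
```

Run:
```python
from h import *
s=sense();print({k:np.round(s[k],4) for k in("time","position","width","joint_pos","qd","contact_force")})
print(R.from_quat(s["tool_rot"]).as_matrix().round(3)); 
try: print(grasp_offset)
except Exception as e: print(e)
c=cam("wrist"); im=get_image("wrist"); cv2.imwrite("pics/w1.png",im)
for t in ("hinge","clamp_flap","crossbar","weight_rim"):
    print(t,[(np.round(d["bbox"]).tolist(),round(d["conf"],2)) for d in find_in(t,"wrist")[:2]])
bar=np.array([.4295,-.1916,.06]);y=-.2233;ex=np.array([np.cos(y),np.sin(y),0]);ey=np.array([-ex[1],ex[0],0])
print(proj(c,[bar,bar+.044*ey,bar-.044*ey,bar+.158*ex]).round())
# drum triangulation from static cams
rs=[ray(cam("top"),(343.7,172)),ray(cam("scene"),(308.3,184.8))]
A=np.zeros((3,3));b=np.zeros(3)
for o,d in rs:
    d=d/np.linalg.norm(d);P=np.eye(3)-np.outer(d,d);A+=P;b+=P@o
X=np.linalg.solve(A,b);print("drum",X,[np.linalg.norm(np.cross(X-o,d/np.linalg.norm(d))) for o,d in rs],"rel bar",(X-bar)@ex,(X-bar)@ey)
```

```text
{'time': np.float64(2.025), 'position': array([ 0.429 , -0.1927,  0.2115]), 'width': np.float64(0.0421), 'joint_pos': array([-5.6460e-01, -9.8100e-02, -8.3600e-02,  1.5853e+00, -5.0000e-04,
        1.2311e+00]), 'qd': array([-0.0203, -0.0045,  0.0014, -0.0002,  0.0023, -0.0016]), 'contact_force': array([0.6558, 0.4049, 0.6929])}
[[ 0.223  0.975 -0.   ]
 [ 0.975 -0.223 -0.001]
 [-0.001 -0.    -1.   ]]
0.0187
hinge [([323.0, 105.0, 534.0, 244.0], 0.57)]
clamp_flap [([320.0, 123.0, 517.0, 229.0], 0.9)]
crossbar [([324.0, 122.0, 518.0, 233.0], 0.64), ([276.0, 264.0, 316.0, 335.0], 0.5)]
weight_rim [([406.0, 166.0, 464.0, 222.0], 0.63)]
[[326. 183.]
 [326. 134.]
 [326. 227.]
 [500. 183.]]
drum [ 0.51398649 -0.20781517  0.10279728] [np.float64(0.0016685451078892327), np.float64(0.0016685451078891202)] rel bar 0.0859796845564538 0.002896859289733721
```

View pics/w1.png

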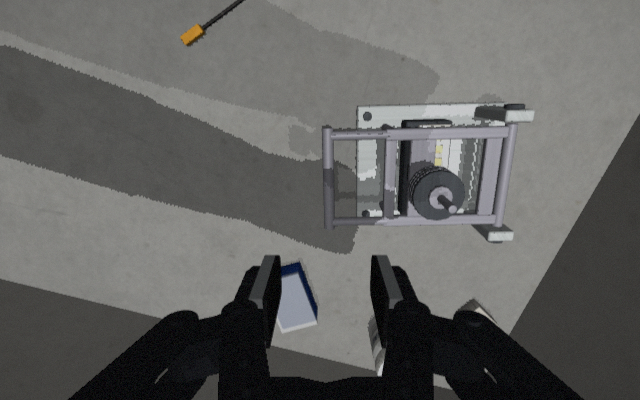

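The wrist view shows the bar as a near-vertical line from about (328,125) to (331,230). The hinge rod is at x≈507, and the drum is at about (439,193). The fingers are clear.

Run:
```python
from h import *
c=cam("wrist"); A=atz(c,(328,125),.06);B=atz(c,(331,230),.06);m=(A+B)/2
print(A,B,m,np.linalg.norm(A-B)); d=(A-B)[:2]; print("yaw",np.arctan2(-d[0],d[1]))
H=(atz(c,(513,123),.06)+atz(c,(501,227),.06))/2; print("H",H,H-m,np.linalg.norm(H-m), "yaw from H",np.arctan2((H-m)[1],(H-m)[0]))
s=sense(); r=R.from_quat(s["tool_rot"]).as_matrix(); print("d tool",(m-s["position"])@r*1000)
im=cv2.imread("pics/w1.png")[95:255,310:550]; cv2.imwrite("pics/w1c.png",cv2.resize(im,None,fx=3.3,fy=3.3,interpolation=cv2.INTER_CUBIC))
```

```text
[ 0.44293041 -0.14238549  0.06      ] [ 0.42406294 -0.23870833  0.06      ] [ 0.43349668 -0.19054691  0.06      ] 0.09815330509565648
yaw -0.1934284125916955
H [ 0.59016177 -0.22400933  0.06      ] [ 0.15666509 -0.03346242  0.        ] 0.16019888859818354 yaw from H -0.21043007061140154
d tool [  3.57813098   3.81640038 151.58438701]
```

View pics/w1c.png

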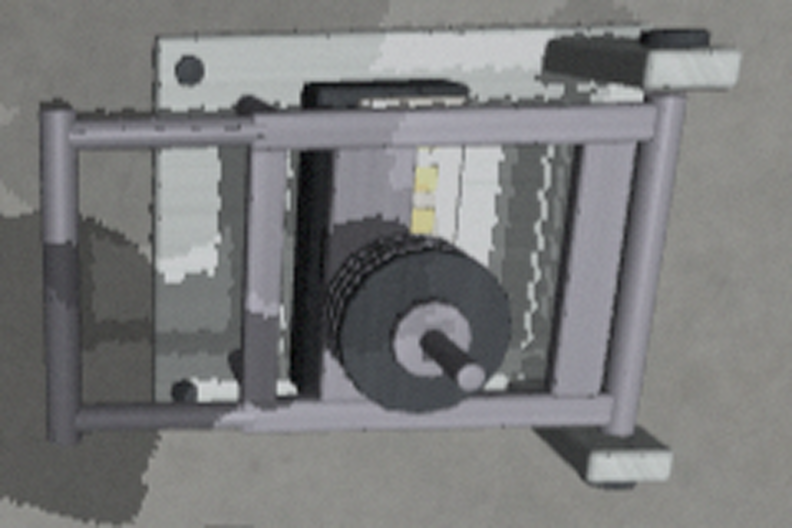

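Run:
```python
from h import *
from scipy.optimize import least_squares
c=cam("wrist"); p=lambda u,v:np.array([310+u/3.3,95+v/3.3])
obs=[p(57,108),p(63,440),p(668,105),p(624,425),p(425,330),p(470,377)]
# params: hinge x,y, yaw, bar half len, hinge half len, drum top height above hinge plane, stud tip height
def pts(q):
    x,y,w,a,b,h,t=q; ex=np.array([np.cos(w),np.sin(w),0]);ey=np.array([-ex[1],ex[0],0]);H=np.array([x,y,.06]);z=np.array([0,0,1])
    return np.array([H-.158*ex+a*ey,H-.158*ex-a*ey,H+b*ey,H-b*ey,H-.075*ex+h*z,H-.075*ex+t*z])
f=lambda q:(proj(c,pts(q))-obs).ravel()
r=least_squares(f,[.59,-.224,-.21,.048,.05,.053,.082],x_scale=[.01,.01,.1,.01,.01,.01,.01]);print(r.x.round(4));print(r.fun.reshape(-1,2).round(1))
x,y,w=r.x[:3];m=np.array([x-.158*np.cos(w),y-.158*np.sin(w),.06]);s=sense();R0=R.from_quat(s["tool_rot"]).as_matrix();print("bar",m,"d tool",(m-s["position"])@R0*1000,"yaw err",w-np.arctan2(R0[1,1],R0[0,1]))
```

```text
[ 0.588  -0.223  -0.2039  0.0471  0.0449  0.0491  0.0794]
[[ 1.2  0.2]
 [ 1.2  0.3]
 [-0.3 -0.3]
 [-2.1 -0.6]
 [-0.4  0.4]
 [ 0.3 -0.3]]
bar [ 0.43325116 -0.19100683  0.06      ] d tool [  3.07488498   3.68018081 151.58443995] yaw err 0.022062581356691896
```

Call:
{"api": "apply_moves", "payload": {
  "plan": [
    {"grip": 0.5, "travel": [3, 3.5, 40], "rotation": [0, 0, -0.022]},
    {"grip": 0.5, "travel": [3, 3.5, 80], "rotation": [0, 0, -0.022]},
    {"grip": 0.5, "travel": [3, 3.5, 115], "rotation": [0, 0, -0.022]},
    {"grip": 0.5, "travel": [3, 3.5, 140], "rotation": [0, 0, -0.022]},
    {"grip": 0.5, "travel": [3, 3.5, 158], "rotation": [0, 0, -0.022]},
    {"grip": 0.5, "travel": [3, 3.5, 168], "rotation": [0, 0, -0.022]},
    {"grip": 0.5, "travel": [3, 3.5, 170.5], "rotation": [0, 0, -0.022]},
    {"grip": 0.5, "travel": [3, 3.5, 170.5], "rotation": [0, 0, -0.022]}
  ]
}}

```text
time: 3.28
position: [0.4339, -0.1905, 0.0416]
tool_rot: [0.775, 0.632, 0.0, 0.001]
contact_force: [1.1, 0.2, -0.5]
width: 0.0428
```

Run:
```python
from h import *
s=sense();print({k:np.round(s[k],4) for k in("time","position","width","contact_force")})
im=get_image("wrist"); cv2.imwrite("pics/w2.png",im)
```

```text
{'time': np.float64(3.275), 'position': array([ 0.4339, -0.1905,  0.0416]), 'width': np.float64(0.0428), 'contact_force': array([ 1.1052,  0.2386, -0.4747])}
```

View pics/w2.png

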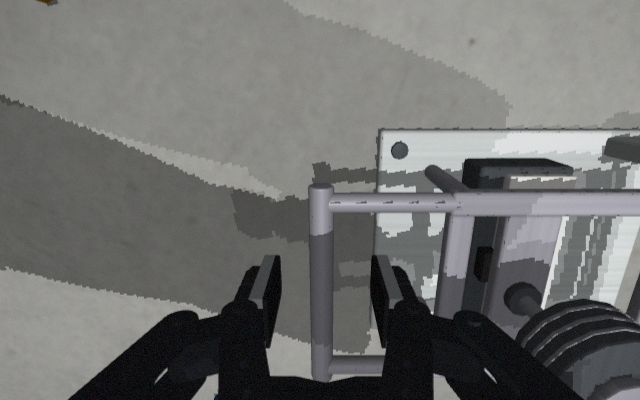

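The bar (x≈320) lies between the pads (275 and 378), nearly centred, with both side rods clear. Closing.

Call:
{"api": "apply_moves", "payload": {
  "plan": [
    {"grip": 0.8, "travel": [0, 0, 0], "rotation": [0, 0, 0]},
    {"grip": 1, "travel": [0, 0, 0], "rotation": [0, 0, 0]},
    {"grip": 1, "travel": [0, 0, 0], "rotation": [0, 0, 0]},
    {"grip": 1, "travel": [0, 0, 0], "rotation": [0, 0, 0]},
    {"grip": 1, "travel": [0, 0, 0], "rotation": [0, 0, 0]},
    {"grip": 1, "travel": [0, 0, 0], "rotation": [0, 0, 0]}
  ],
  "squeeze": 35
}}

```text
time: 4.08
position: [0.4322, -0.19, 0.0414]
tool_rot: [0.775, 0.632, -0.001, -0.001]
contact_force: [-4.5, 1.0, 5.6]
width: 0.0089
```

Run:
```python
from h import *
s=sense();print({k:np.round(s[k],4) for k in("time","position","width","contact_force")})
print(R.from_quat(s["tool_rot"]).as_matrix().round(4))
for d in range(0,67,6):
    t=np.radians(d); print(d,round(158*(1-np.cos(t)),1),round(-158*np.sin(t),1))
```

```text
{'time': np.float64(4.075), 'position': array([ 0.4322, -0.19  ,  0.0414]), 'width': np.float64(0.0089), 'contact_force': array([-4.4985,  0.9507,  5.6044])}
[[ 2.008e-01  9.796e-01 -2.400e-03]
 [ 9.796e-01 -2.008e-01 -2.000e-04]
 [-7.000e-04 -2.300e-03 -1.000e+00]]
0 0.0 -0.0
6 0.9 -16.5
12 3.5 -32.9
18 7.7 -48.8
24 13.7 -64.3
30 21.2 -79.0
36 30.2 -92.9
42 40.6 -105.7
48 52.3 -117.4
54 65.1 -127.8
60 79.0 -136.8
66 93.7 -144.3
```

Call:
{"api": "apply_moves", "payload": {
  "plan": [
    {"grip": 1, "travel": [0, -1.3, -8.3], "rotation": [0, 0, 0]},
    {"grip": 1, "travel": [0, 0, -22], "rotation": [0, 0, 0]},
    {"grip": 1, "travel": [0, 3.2, -38], "rotation": [0, 0, 0]},
    {"grip": 1, "travel": [0, 8, -54], "rotation": [0, 0, 0]},
    {"grip": 1, "travel": [0, 14.5, -69.3], "rotation": [0, 0, 0]},
    {"grip": 1, "travel": [0, 22.5, -83.7], "rotation": [0, 0, 0]},
    {"grip": 1, "travel": [0, 32, -97.3], "rotation": [0, 0, 0]},
    {"grip": 1, "travel": [0, 42.8, -109.8], "rotation": [0, 0, 0]},
    {"grip": 1, "travel": [0, 55, -121], "rotation": [0, 0, 0]},
    {"grip": 1, "travel": [0, 63.5, -127.8], "rotation": [0, 0, 0]},
    {"grip": 1, "travel": [0, 63.5, -127.8], "rotation": [0, 0, 0]},
    {"grip": 1, "travel": [0, 63.5, -127.8], "rotation": [0, 0, 0]},
    {"grip": 1, "travel": [0, 63.5, -127.8], "rotation": [0, 0, 0]}
  ]
}}

```text
time: 5.7
position: [0.4939, -0.2026, 0.172]
tool_rot: [0.775, 0.632, -0.001, -0.0]
contact_force: [-7.1, 0.1, 8.4]
width: 0.0085
```

Run:
```python
from h import *
s=sense();print({k:np.round(s[k],4) for k in("time","position","width","contact_force","moment")})
Rm=R.from_quat(s["tool_rot"]).as_matrix(); print(Rm.round(4))
for n in("scene","top","wrist"):
    im=get_image(n); cv2.imwrite(f"pics/{n}3.png",im)
    for t in ("clamp_flap","crossbar","weight_rim"):
        print(n,t,[(np.round(d["bbox"]).tolist(),round(d["conf"],2)) for d in find_in(t,n)[:1]])
H=np.array([.587,-.2217,.06]);ex=np.array([.9792,-.203,0]);t=np.radians(54)
P=np.array([H,H+.158*(-ex*np.cos(t)+[0,0,np.sin(t)])])
for n in("scene","top","wrist"): print(n,proj(cam(n),P).round().tolist())
a=cv2.imread("pics/wrist3.png");b=cv2.imread("pics/scene3.png")[110:260,230:400]
b=cv2.resize(b,(453,400),interpolation=cv2.INTER_CUBIC);a=a[:,200:540]
cv2.imwrite("pics/m3.png",np.hstack([a,b]))
```

```text
{'time': np.float64(5.7), 'position': array([ 0.4939, -0.2026,  0.172 ]), 'width': np.float64(0.0085), 'contact_force': array([-7.1478,  0.1425,  8.4032]), 'moment': array([0.2135, 1.7519, 0.0591])}
[[ 2.008e-01  9.796e-01 -2.300e-03]
 [ 9.796e-01 -2.008e-01 -9.000e-04]
 [-1.300e-03 -2.100e-03 -1.000e+00]]
scene clamp_flap [([272.0, 155.0, 315.0, 202.0], 0.94)]
scene crossbar [([279.0, 156.0, 314.0, 201.0], 0.59)]
scene weight_rim [([276.0, 156.0, 294.0, 172.0], 0.71)]
top clamp_flap []
top crossbar []
top weight_rim []
wrist clamp_flap [([311.0, 139.0, 564.0, 376.0], 0.66)]
wrist crossbar [([314.0, 137.0, 562.0, 377.0], 0.88)]
wrist weight_rim [([447.0, 207.0, 510.0, 287.0], 0.57)]
scene [[281.0, 194.0], [315.0, 155.0]]
top [[348.0, 145.0], [343.0, 175.0]]
wrist [[445.0, 198.0], [330.0, 288.0]]
```

View pics/m3.png

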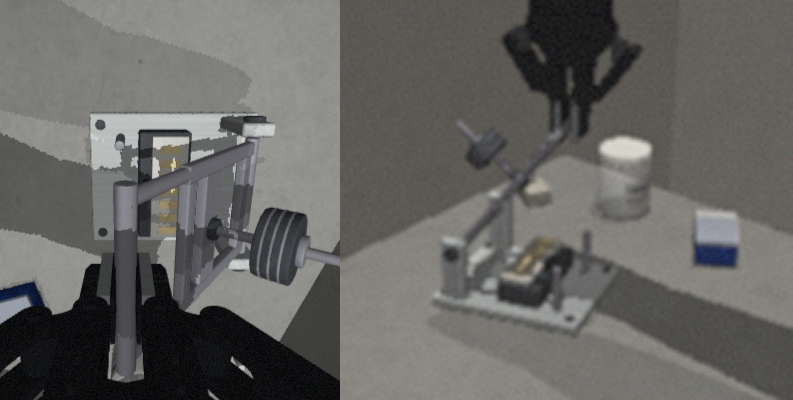

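Wrist view: the bar is held in the pads at (324,187)–(325,378) and the drum is at about (479,246). In the scene view the flap is at roughly 54° with the drum intact. Moving on to the estimated balance, about 66°.

Call:
{"api": "apply_moves", "payload": {
  "plan": [
    {"grip": 1, "travel": [0, 4, -2.8], "rotation": [0, 0, 0]},
    {"grip": 1, "travel": [0, 11, -7.1], "rotation": [0, 0, 0]},
    {"grip": 1, "travel": [0, 18, -11.2], "rotation": [0, 0, 0]},
    {"grip": 1, "travel": [0, 25, -14.8], "rotation": [0, 0, 0]},
    {"grip": 1, "travel": [0, 28.6, -16], "rotation": [0, 0, 0]},
    {"grip": 1, "travel": [0, 28.6, -16], "rotation": [0, 0, 0]},
    {"grip": 1, "travel": [0, 28.6, -16], "rotation": [0, 0, 0]},
    {"grip": 1, "travel": [0, 28.6, -16], "rotation": [0, 0, 0]}
  ]
}}

```text
time: 7.3
position: [0.5238, -0.2088, 0.1888]
tool_rot: [0.775, 0.632, 0.0, 0.001]
contact_force: [-3.7, -0.2, 7.7]
width: 0.0085
```

Run:
```python
from h import *
s=sense();print({k:np.round(s[k],4) for k in("time","position","width","contact_force","moment")})
a=get_image("wrist");cv2.imwrite("pics/w4.png",a);get_image("scene")
for n in("scene","wrist"):
    if n=="wrist": pass
b=get_image("scene");cv2.imwrite("pics/s4.png",b)
for n in("scene","wrist"): print(n,[(np.round(d["bbox"]).tolist(),round(d["conf"],2)) for d in find_in("weight_rim",n)[:1]])
a=cv2.resize(a[130:330,310:580],None,fx=1.8,fy=1.8,interpolation=cv2.INTER_CUBIC)
b=cv2.resize(b[140:240,255:333],(281,360),interpolation=cv2.INTER_CUBIC)
cv2.imwrite("pics/m4.png",np.hstack([a,b]));print(a.shape,b.shape)
```

```text
{'time': np.float64(7.3), 'position': array([ 0.5238, -0.2088,  0.1888]), 'width': np.float64(0.0085), 'contact_force': array([-3.6525, -0.186 ,  7.7036]), 'moment': array([0.0493, 0.8358, 0.0199])}
scene [([270.0, 156.0, 286.0, 170.0], 0.42)]
wrist [([426.0, 195.0, 474.0, 268.0], 0.78)]
(360, 486, 3) (360, 281, 3)
```

View pics/m4.png

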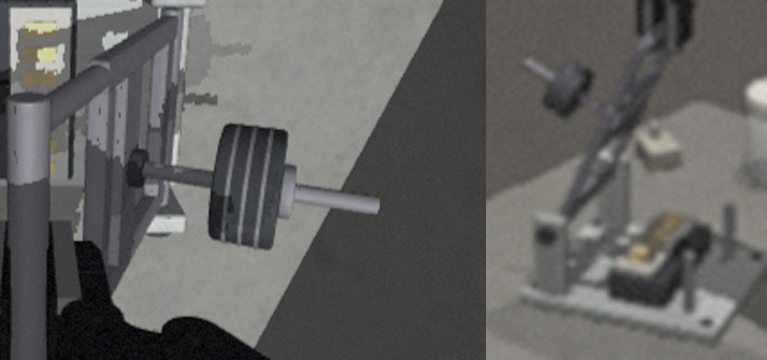

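The drum is at wrist px ≈(448,233), the stud tip at (519,244) and the bar end at (326,184). In the scene view the drum is at ≈(277.5,164) and the stud tip at (266,157). Next I fit the flap angle and drum offset.

Run:
```python
from h import *
from scipy.optimize import least_squares
W,S,T=cam("wrist"),cam("scene"),cam("top"); s=sense(); g=s["position"]+[0,0,grasp_offset]
w=lambda u,v:[310+u/1.8,130+v/1.8]
ow=np.array([w(376,206),w(249,187),w(29,100)]); os=np.array([[277.5,164.2],[266.4,157.2]])
z=np.array([0,0,1])
def model(q):
    x,y,yw,th,off,tip,hl=q; ex=np.array([np.cos(yw),np.sin(yw),0]);ey=np.array([-ex[1],ex[0],0]);H=np.array([x,y,.06])
    a=-ex*np.cos(th)+z*np.sin(th); n=ex*np.sin(th)+z*np.cos(th)
    return H,ex,ey,a,n,H+.158*a,H+.075*a+off*n,H+.075*a+tip*n,H+.095*a+off*n
def res(q):
    H,ex,ey,a,n,B,D,Tp,Rm=model(q)
    r=[(proj(W,[Tp,D,B+q[6]*ey])-ow).ravel()/2,(proj(S,[D,Tp])-os).ravel()/1.0]
    r.append((H[:2]-[.587,-.2217])/.002); r.append([(q[2]+.204)/.02,(q[5]-.082)/.003,(q[6]-.048)/.003])
    r.append(((B-g)@np.array([ex,z]).T)/[.002,.005])
    return np.concatenate(r)
r=least_squares(res,[.587,-.2217,-.204,1.15,.041,.082,.048],x_scale=[.01,.01,.1,.1,.01,.01,.01])
q=r.x;H,ex,ey,a,n,B,D,Tp,Rm=model(q);sd=np.sqrt(np.diag(np.linalg.inv(r.jac.T@r.jac)))
print(q.round(4),"deg",np.degrees(q[3]),"sd",sd.round(4));print(r.fun.round(1))
print("rim x",(Rm-H)@ex,"bal deg",90-np.degrees(np.arctan2(q[4],.095)), "B-g",(B-g)@ex,(B-g)[2], "kin th",np.degrees(np.arccos(((H-g)@ex)/.158)))
```

```text
[ 0.5865 -0.2219 -0.2002  1.1548  0.044   0.0811  0.0472] deg 66.16423845547304 sd [0.0018 0.0009 0.0145 0.0141 0.0014 0.0012 0.0017]
[-0.5  0.1 -0.1 -0.1  0.  -0.1 -0.2 -0.3 -1.3 -0.8 -0.2 -0.1  0.2 -0.3
 -0.3  0.1 -0.6]
rim x 0.0018556529526785447 bal deg 65.14864973312301 B-g 0.00022463485173960618 -0.0030136590814827113 kin th 66.07515239511031
```

Call:
{"api": "apply_moves", "payload": {
  "plan": [
    {"grip": 1, "travel": [0, -1, 0.4], "rotation": [0, 0, 0]},
    {"grip": 1, "travel": [0, -2.2, 1], "rotation": [0, 0, 0]},
    {"grip": 1, "travel": [0, -2.2, 1], "rotation": [0, 0, 0]},
    {"grip": 1, "travel": [0, -2.2, 1], "rotation": [0, 0, 0]},
    {"grip": 1, "travel": [0, -2.2, 1], "rotation": [0, 0, 0]},
    {"grip": 1, "travel": [0, -2.2, 1], "rotation": [0, 0, 0]},
    {"grip": 1, "travel": [0, -2.2, 1], "rotation": [0, 0, 0]}
  ]
}}

```text
time: 8.43
position: [0.5216, -0.2083, 0.1878]
tool_rot: [0.775, 0.632, 0.0, 0.001]
contact_force: [-4.3, 0.2, 6.1]
width: 0.0085
```

Run:
```python
from h import *
s=sense();print({k:np.round(s[k],4) for k in("time","position","width","contact_force","qd")})
g=s["position"];H=np.array([.5865,-.2219]);ex=np.array([np.cos(-.2002),np.sin(-.2002)])
print("th",np.degrees(np.arccos(((H-g[:2])@ex)/.158)))
get_image("wrist");get_image("scene");get_image("top")
for n in("scene","wrist"): print(n,[(np.round(d["bbox"]).tolist(),round(d["conf"],2)) for d in find_in("weight_rim",n)[:1]])
for t,n in(("gauge","top"),("clip_box","top"),("jar_swab","scene"),("gauge","scene")): print(t,n,[np.round(d["bbox"]).tolist() for d in find_in(t,n)[:1]])
s=sense();print(s["time"],s["position"].round(4))
```

```text
{'time': np.float64(8.425), 'position': array([ 0.5216, -0.2083,  0.1878]), 'width': np.float64(0.0085), 'contact_force': array([-4.256 ,  0.2146,  6.147 ]), 'qd': array([ 0.0005, -0.0022, -0.0009, -0.0006, -0.0001, -0.0002])}
th 65.20309987169873
scene [([271.0, 156.0, 289.0, 170.0], 0.65)]
wrist [([425.0, 197.0, 476.0, 271.0], 0.72)]
gauge top [[207.0, 138.0, 241.0, 164.0]]
clip_box top [[381.0, 233.0, 411.0, 253.0]]
jar_swab scene [[297.0, 171.0, 310.0, 189.0]]
gauge scene [[239.0, 269.0, 264.0, 296.0]]
8.875 [ 0.5217 -0.2083  0.1878]
```

```bash
python3 -c "
from cell import *
print(close_job()); s=sense(); print(s['time'],s['position'],s['width'])"
```

```text
the job is handed in; nothing more can be done
None
the job is handed in; nothing more can be done
```

The flap is held at its estimated balance point with the crossbar still gripped, and the job is handed in at about 9 s. `close_job()` gives no verdict, so I have no confirmation that it passed.

**What I did:** I found the holder in the top and wrist pictures and pinched the crossbar from above with a 35 N squeeze. I then swung the flap slowly along its arc to about 66° and corrected it back by about 1°.

**Last checks before handing in:**
- **Angle:** a fit to the wrist and scene pictures put the balance at about 65.1°. After the correction, the arm's position gives a flap angle of about 65.2°. The rim point should therefore be within about 2–3 mm of the hinge line; the limit is 7 mm.
- **Stillness and grip:** joint speeds were near zero, and the fingers were still closed on the bar (8.5 mm opening reading).
- **Gauge and clip box:** the networks found both where they started, to within 2–4 pixels.

**Doubtful or unchecked:**
- **Bar height in the grip:** the bar sits about 3 mm lower in the pads than planned, so I took the angle from the pictures and the bar's horizontal position.
- **Residual force:** 4–6 N per axis remained on the wrist, mostly along the flap.
- **Jar:** in the last check the network's jar box landed at a different place, probably on the setting block. The mid-lift picture showed the jar apparently where it started.
- **Setting block:** the network never found it, so I checked it only by eye in that same mid-lift picture.

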